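# Put the spices away in the box with the drop-in lid

## Task

Stand all the spice jars upright in the open wooden box. Then slide the lid along its ledge, without lifting it off, over the box until it drops fully home in its recess, and swing both steel clamps down flat onto it. Leave the other things on the worktop alone.

Things in the scene. Friction and masses are not known exactly. Their poses are not given: they have to be found in the camera images.
- spice_box: Wooden spice box, fixed; origin at the centre of the underside of the box proper, z up; 222 mm along its x, 164 mm along its y. Its +y end carries two clamps; on its -y side a ledge for the lid runs on. The rim strips round the box and round the ledge have their top at 130 mm.
- box_floor (a point): Centre of the floor of the open cavity: box x = 0, y = 0, z = 6 mm. The cavity is 190 (x) by 132 mm (y), its walls 114 mm high; a cross of two thin boards (5 mm thick, top at 72 mm above the worktop) along its middle lines parts it into four cells, each 92 (x) by 63 mm (y).
- box_pocket (a point): Centre of the lid's recess, at the height of the shoulder (8 mm wide, all round the cavity) that the lid lands on: box x = 0, y = 0, z = 114 mm. The recess is 206 (x) by 148 mm (y). At y = -74 mm the ledge, 8 mm higher than the shoulder, bounds it; on the other sides the rim strips, 16 mm higher than the shoulder. The strip at y = +74 mm stops the sliding lid.
- box_ledge (a point): Middle of the ledge's level top: box x = 0, y = -152, z = 122 mm; it runs from y = -74 to -232 mm, where a strip ends it, 206 mm wide (x). The strips at both sides guide the lid as it slides to box +y, with 2.5 mm play a side. If free to tip, the lid goes a little nose-down on the way and falls level, 8 mm lower, once its back edge leaves the ledge.
- lid_center (a point): Centre of the lid's slab, a loose flat wooden board 201 (x) by 144 (y) by 12 mm, 0.3 kg, half-way through its thickness; x and y axes along the box's. At the start it lies on the ledge, with its centre 6 mm above the ledge top; fully home its centre is 6 mm above box_pocket.
- lid_grip (a point): Middle of the lid's upright grip, a wooden bar 80 mm long (along the lid's x), 16 mm thick (along y), standing on the middle of the lid from its top face up to 42 mm above it. This point is on the lid's centre line, 32 mm above the slab's centre (26 mm above its top face).
- clamp_a (a joint): Angle of one of two equal steel clamps on the box's +y end, the one at box x = -50 mm: 0 = closed, level over the lid's edge, pointing to box -y; pi/2 = upright; 1.95 to 2.25 at the start, leaning outwards; stop at 2.4. Stiff hinge (about 0.06 N m): it stays where it is left. A rubber foot 48 mm from the pin meets the lid; it goes down to 0 only if that edge of the lid is in the recess.
- clamp_b (a joint): The same for the other clamp, at box x = +50 mm.
- clamp_a_hinge (a point): Middle of clamp_a's hinge pin (it runs along box x): box x = -50, y = +91, z = 136 mm. The clamp is a flat steel bar 22 mm wide, 8 mm thick, 66 mm long from the pin.
- clamp_b_hinge (a point): The same of clamp_b: box x = +50, y = +91, z = 136 mm.
- clamp_a_tip (a point): Middle of the black tab (30 by 12 by 14 mm) at the free end of clamp_a, 60 mm from its pin. When the clamp is closed the top of the tab is 12 mm above the pin's height.
- clamp_b_tip (a point): The same of clamp_b.
- jar_1_center (a point): Centre (half-way up) of a round spice jar, 46 mm diameter, 106 mm tall, with a screw cap; z along its axis, up. It stands on the worktop left of the box. Behind the jars is a microwave oven (front at about world x = 0.62 m), and from 0.4 m up a wall boiler hangs over the back left of the worktop, so lift the jars only low there.
- jar_2_center (a point): Centre of a slimmer round spice jar, 41 mm diameter, 105 mm tall; z along its axis.
- jar_3_center (a point): Centre of a round spice jar, 46 mm diameter, 106 mm tall; z along its axis.
- jar_4_center (a point): Centre of a slimmer round spice jar, like jar_2: 41 mm diameter, 105 mm tall; z along its axis. Three or four of the four jars are present; the others are None.
- tin: Bystander: a low round food tin, 75 mm diameter, 58 mm tall, to the left; origin at the centre of its underside. Leave alone.
- mug: Bystander: a dark mug, 88 by 126 by 106 mm, to the left; origin at the centre of its underside. Leave alone.
- can_a: Bystander: a drink can, 66 mm diameter, 114 mm tall, behind the box; origin at the centre of its underside. Leave alone.
Mind the look-alikes: they are no part of the job. What is shaped like the part that bears jar_1_center but green is not meant. What is shaped like the part that bears jar_3_center but purple is not meant.

How it is judged:
On the way, in this order (a step that is already met when the one before it is completed fails the run):
1. every jar that is present stands upright in the box, let go (x of jar_1_center in the frame of spice_box between -0.095 and 0.095 m and y of jar_1_center in the frame of spice_box between -0.066 and 0.066 m and z of each of jar_1_center, jar_2_center, jar_3_center, jar_4_center in the frame of spice_box below 0.085 m and angle between each of jar_1_center, jar_2_center, jar_3_center, jar_4_center's own z axis and vertical below 0.35 rad and x of jar_2_center in the frame of spice_box between -0.095 and 0.095 m and y of jar_2_center in the frame of spice_box between -0.066 and 0.066 m and x of jar_3_center in the frame of spice_box between -0.095 and 0.095 m and y of jar_3_center in the frame of spice_box between -0.066 and 0.066 m and x of jar_4_center in the frame of spice_box between -0.095 and 0.095 m and y of jar_4_center in the frame of spice_box between -0.066 and 0.066 m and contact force between the fingers and jar_1 below 0.1 N and contact force between the fingers and jar_2 below 0.1 N and contact force between the fingers and jar_3 below 0.1 N and contact force between the fingers and jar_4 below 0.1 N), for 0.3 s.
2. the lid has dropped fully home in its recess (z of lid_center in the frame of box_pocket below 0.009 m and horizontal distance between lid_center and box_pocket below 0.006 m and angle between lid_center's own z axis and vertical below 0.035 rad), for 0.3 s.
3. both clamps are down on the lid (value of joint each of clamp_a, clamp_b below 0.1 rad), for 0.2 s.
At the end, for the whole second after the job is handed in: Every jar present is in the box's cavity, upright within 20 degrees, under the lid; the lid lies in its recess (centre within 6 mm sideways and no more than 3 mm above its seat, level within 2 degrees); both clamps' angles are under 0.10 rad; the lid is at rest (all of step 2 and all of step 3 and x of jar_1_center in the frame of spice_box between -0.095 and 0.095 m and y of jar_1_center in the frame of spice_box between -0.066 and 0.066 m and z of each of jar_1_center, jar_2_center, jar_3_center, jar_4_center in the frame of spice_box below 0.085 m and angle between each of jar_1_center, jar_2_center, jar_3_center, jar_4_center's own z axis and vertical below 0.35 rad and x of jar_2_center in the frame of spice_box between -0.095 and 0.095 m and y of jar_2_center in the frame of spice_box between -0.066 and 0.066 m and x of jar_3_center in the frame of spice_box between -0.095 and 0.095 m and y of jar_3_center in the frame of spice_box between -0.066 and 0.066 m and x of jar_4_center in the frame of spice_box between -0.095 and 0.095 m and y of jar_4_center in the frame of spice_box between -0.066 and 0.066 m and linear speed of lid below 0.02 m/s); the robot touches nothing.
It fails at once if the lid is lifted off (its centre more than 30 mm above its height on the ledge) (z of lid_center in the frame of box_pocket above 0.044 m).
It fails at once if a bystander (tin, mug or can) is shifted by more than 30 mm (distance of any of tin, mug, can_a from where it was at the start of the episode above 0.03 m).
Of jar_1, jar_2, jar_3, jar_4 only 3 to 4 are there at a start; the rules pass over those that are not, and their reading is None.
At some moment in a run one of lid may be knocked a few centimetres aside while the robot is not near it.
It also fails if it takes over 200 s, if anything falls off the work surface, if the arm or the gripper's body presses on something with over 40 N, if the wrist force passes 120 N, or if a joint passes its speed limit or range.

## Robot

A 7-joint arm with a two-finger parallel gripper is mounted at the origin on a cart in front of the work surface, level with it; the furniture and walls round the work are solid. World frame = base frame: x ahead of the robot, y to its left, z up, the work surface at z = 0. Lengths are in m, angles in rad, forces in N, time in s.
With the tool pointing down it reaches from about 0.35 to 0.9 m from the base axis. Payload 8.1 kg.
Tool frame: the origin (TCP) lies on the centre line of the jaws, within the pads' length; the fingertips stand manip.tcp_to_tips ahead of it and the grasp point (between the pads) lies 11 mm behind it (manip.tcp_to_tips is the distance from the TCP to the fingertips, in m); z points along the fingers, y is the line along which they close (so a half turn about z gives the same grasp; the last joint's range is limited). The gripper opens to 85 mm and grips with 20 to 120 N. Pads are 22 mm wide; open, the fingers measure 114 mm over their backs; the gripper's body (76 mm by 85 mm) begins 54 mm behind the grasp point. The pads swing forward as they close: fully open they stand 13 mm farther back than shut.
Start: joints at [-1.322, 0.434, 0.025, 1.573, -0.012, 1.134, -0.075], TCP at [0.215, 0.587, 0.239] pointing down, gripper open.
Joint ranges: [-2.62, 2.62], [-0.44, 2.09], [-1.27, 1.32], [0.08, 2.57], [-1.32, 4.46], [0.12, 2], [-2.74, 2.74]. Speed limits (rad/s): [2.22, 2.22, 3.01, 3.01, 3.14, 3.14, 3.14].

## Interface

Orientations are given as a unit quaternion [w, x, y, z].
In Python, from workcell import get_obs, optics, sign_off, manip gives the robot as it stands.
- The arm moves only by the tool carry_out, never from a script. Its argument "deltas" is one flat list of numbers, 7 for each row, row after row: the gripper's target within -1 to 1 (fully open at 1, half-way at 0, shut at -1), then the shift along the world's x, y, z in mm, then the turn, a rotation vector about the world's x, y, z in rad. A call has 1 to 20 rows; each row shifts and turns the commanded pose from where the row before left it; what a row does not reach is not made up. A row lasts 1/8 s, in which the tool goes at most 62.5 mm and 10.7 degrees, less where a joint would pass 70% of its speed; a pose out of reach is approached as far as the arm can. A call with a gripper value outside its range is refused whole. The fingers move at their own pace and stop on an object; the grip force is fixed at half the most. Time passes only in rows, so rows that do not move let the fingers close. It gives the time, the measured TCP pose, the force, the opening and the grip force at its end, in the units of the state.
- get_obs(): the state, without advancing time (a new reading comes with each control period).
- optics.camera(name): name is "scene" or "top"; returns a dict with "pixels" (400x640x3 uint8, red, green, blue), "K" (3x3 intrinsics, pixels), "rvec" (rotation vector, rad) and "tvec" (3), from world to camera coordinates, as OpenCV has them. Camera axes: x right, y down, z forward; pixel columns grow to the right and rows downward; lengths in m; the calibration is good to about 2 mm. A picture is of the moment at which its call begins. There is no depth.
- sign_off(): hands the job in; it is judged then, once.
The state is a dict: "time": time; "joints": joint angles; "joint_vel": joint speeds; "tau": joint torques, N m; "ee_pos": TCP position; "ee_rot": TCP orientation; "wrist_force": force on the tool from outside, world axes, zero at the start; "ft_torque": the same for the moment, N m; "grip_width": finger opening in m; "grasp_force": force on a finger pad.
Only numpy, scipy, OpenCV 4.12 (cv2) and the standard library are available. Lean on these libraries where they do the work, as an engineer would, in place of code of your own. Each camera call takes 0.05 s, during which the arm holds its last target. There are 200 camera calls.

## Working session

There is one attempt and no reset: what is moved stays moved. The work goes in short steps, Python scripts to look and compute and a tool call to move; the robot and the scene stay as the last step left them, time stands still between calls to the robot, and variables do not carry over. Pictures are saved under pics/ and viewed, at most 14 in all, crops included, and the job is handed in when it is done.

Besides the shell and the picture viewer there is one more tool, called after "Emit:" in YAML: its name, and indented under it one key for each argument. carry_out: Moves the arm, as the interface text tells. Its arguments: {"type":"object","properties":{"deltas":{"type":"array","items":{"type":"number"}}},"required":["deltas"]}

```bash
mkdir -p pics; ls
python3 - <<'E'
from workcell import get_obs, optics, manip
import cv2
print(get_obs(), manip.tcp_to_tips)
for n in("scene","top"):
    c=optics.camera(n); cv2.imwrite(f"pics/{n}0.png",c["pixels"][:,:,::-1]); print(n,c["K"].tolist(),c["rvec"],c["tvec"])
E
```

```text
pics
{'time': 0.0, 'joints': array([-1.32158007,  0.4352146 ,  0.02494318,  1.57415015, -0.01161795,
        1.1339821 , -0.07507722]), 'joint_vel': array([-2.17461746e-04,  8.84730659e-05, -9.07489600e-04,  7.36427927e-04,
        3.97184236e-04, -3.04007192e-04, -1.08111643e-03]), 'tau': array([ 4.12708459e-04, -6.70481372e+01,  1.02536581e+00, -3.16201186e+01,
        1.55653688e-02,  1.26148105e-02, -2.86810575e-05]), 'ee_pos': array([0.21523156, 0.58622037, 0.23851029]), 'ee_rot': array([-8.29176941e-05,  1.75016132e-01,  9.84565237e-01, -8.00392053e-04]), 'wrist_force': array([0.39546778, 0.13683531, 0.43037229]), 'ft_torque': array([-0.00926948,  0.04981324,  0.02167488]), 'grasp_force': 0.0, 'grip_width': 0.0855920922183639} 0.008
scene [[361.0738521772448, 0.0, 316.24492339831806], [0.0, 361.0738521772448, 200.50788289126288], [0.0, 0.0, 1.0]] [ 2.42345127 -0.59128327  0.21818753] [-0.46101813  0.26282349  1.0826142 ]
top [[435.3552441745216, 0.0, 324.8475999720086], [0.0, 435.3552441745216, 194.25769396165293], [0.0, 0.0, 1.0]] [ 1.94339192 -1.96514724  0.47322273] [0.0438748  0.53870574 1.26381679]
```

View pics/scene0.png

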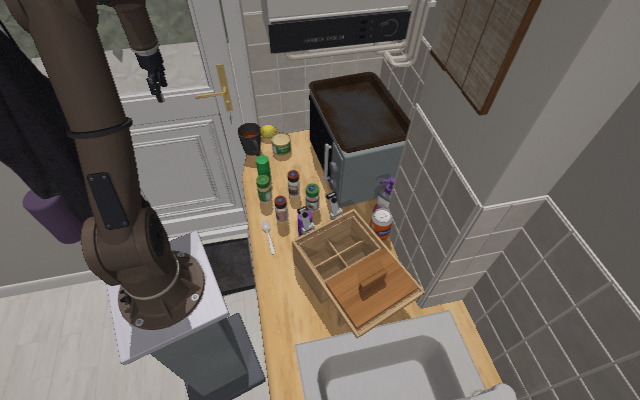

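View pics/top0.png

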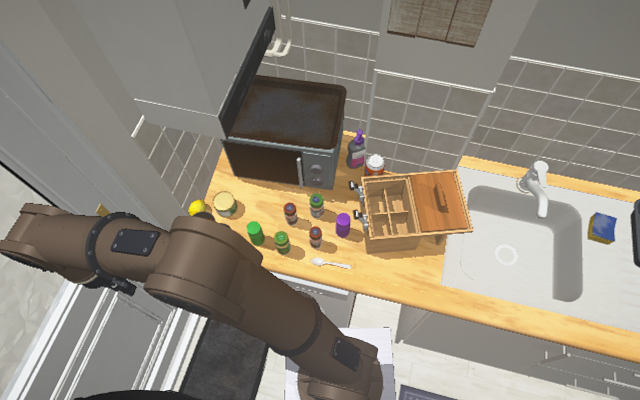

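The scene shows a solid green cylinder at (262,165), four labelled jars at (264,188), (293,181), (281,207) and (312,196), and a purple one at (305,220). The box is at (345,250), with the lid at (370,290). In the top view these are at (256,234) green, then (282,242), (291,213), (315,236), (316,206), and (343,225) purple. An enlarged crop of each will confirm this.

Run:
```python
import cv2
a=cv2.imread("pics/scene0.png")[145:245,235:355]; b=cv2.imread("pics/top0.png")[165:265,235:375]
cv2.imwrite("pics/c1.png",cv2.resize(a,None,fx=6,fy=6,interpolation=cv2.INTER_CUBIC))
cv2.imwrite("pics/c2.png",cv2.resize(b,None,fx=5.7,fy=5.7,interpolation=cv2.INTER_CUBIC))
c=cv2.imread("pics/top0.png")[165:265,340:480];cv2.imwrite("pics/c3.png",cv2.resize(c,None,fx=5.7,fy=5.7,interpolation=cv2.INTER_CUBIC))
```

```text
(no output)
```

View pics/c1.png

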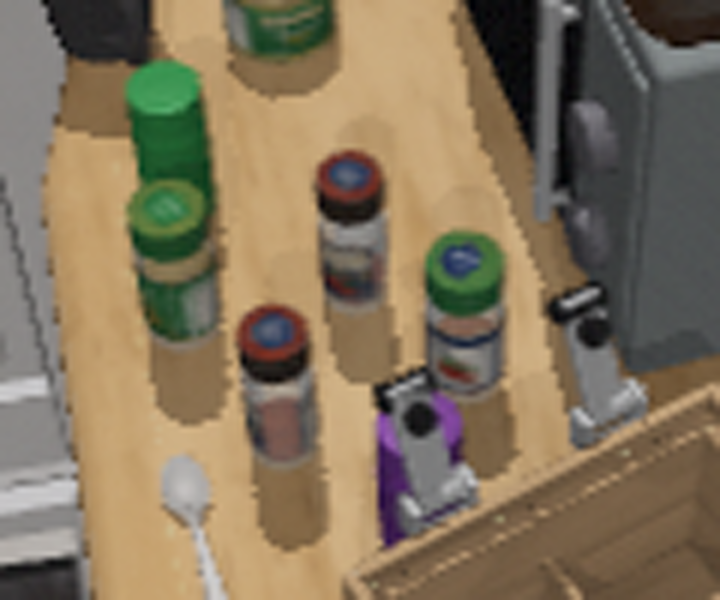

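View pics/c2.png

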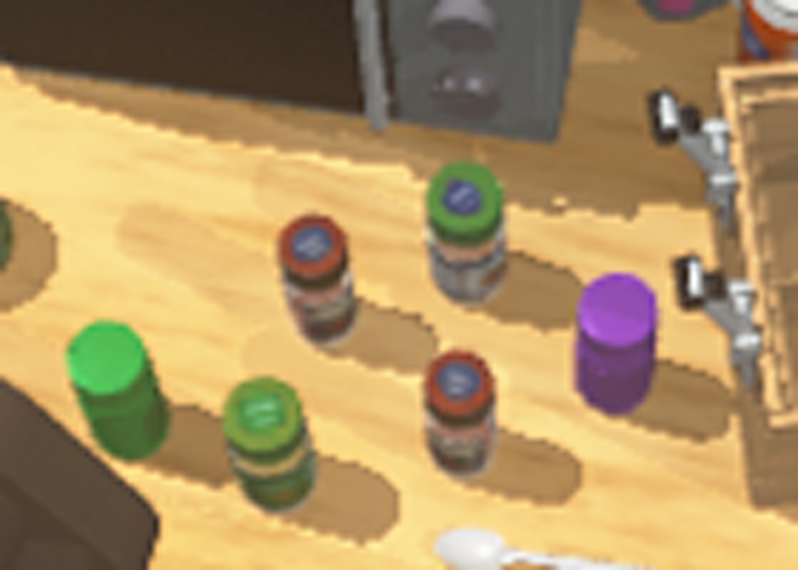

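View pics/c3.png

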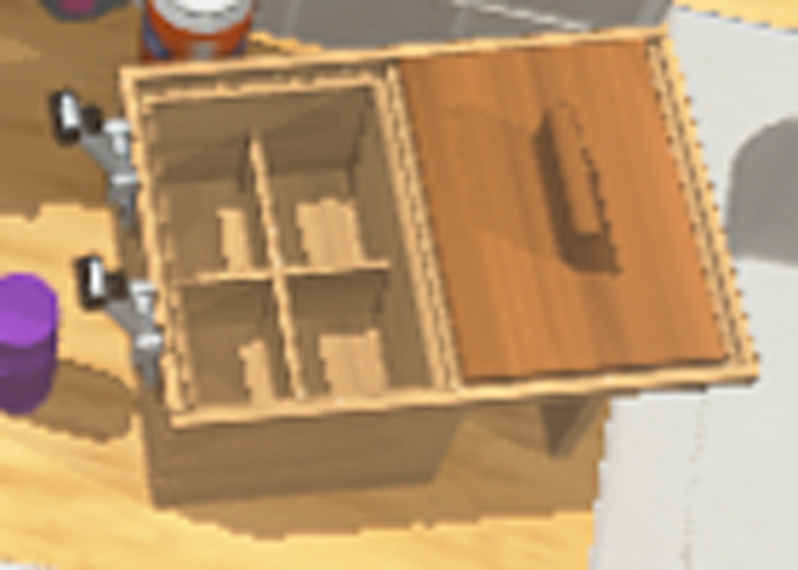

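The crops confirm it. The green cylinder at scene (262,165) and the purple one at (305,220) are plain-coloured look-alikes. The four jars are A with a green label at (263,180), B with a red cap at (293,175), C with a red cap at (280,200) and D with a green cap at (312,188). The box's outer corners in the top view are about (371,239), (361,177), (457,170) and (473,231).

```bash
cat > h.py <<'E'
import numpy as np, cv2
from workcell import get_obs, optics, manip
def cam(n):
    c=optics.camera(n); c["R"]=cv2.Rodrigues(np.array(c["rvec"],float))[0]; return c
def proj(c,P): return cv2.projectPoints(np.array(P,float).reshape(-1,3),np.array(c["rvec"],float),np.array(c["tvec"],float),c["K"],None)[0].reshape(-1,2)
def tri(c1,p1,c2,p2):
    P=[c["K"]@np.c_[c["R"],np.array(c["tvec"]).reshape(3)] for c in(c1,c2)]
    X=cv2.triangulatePoints(P[0],P[1],np.array(p1,float).reshape(2,1),np.array(p2,float).reshape(2,1)); X=(X[:3]/X[3]).ravel()
    return X, [np.linalg.norm(proj(c,X)[0]-p) for c,p in((c1,p1),(c2,p2))]
def plane(c,p,z):
    d=c["R"].T@np.linalg.inv(c["K"])@np.array([p[0],p[1],1.]); o=-c["R"].T@np.array(c["tvec"]).reshape(3)
    return o+d*(z-o[2])/d[2]
E
python3 - <<'E'
from h import *
np.set_printoptions(precision=4,suppress=True)
s,t=cam("scene"),cam("top")
S=lambda x,y:(235+x/6-.42,145+y/6-.42); T=lambda x,y:(235+x/5.7-.41,165+y/5.7-.41); B=lambda x,y:(340+x/5.7-.41,165+y/5.7-.41)
for n,a,b in(("A",(168,208),(262,405)),("B",(350,178),(313,243)),("C",(273,332),(460,380)),("D",(464,260),(464,197)),("purple",(420,420),(618,310)),("tabA",(578,300),(68,115)),("tabB",(404,388),(92,280))):
    q=B(*b) if n[0]=="t" else T(*b); print(n,*tri(s,S(*a),t,q), plane(t,q,.105))
for p in((178,422),(122,70),(665,28),(757,375)): print("rim",plane(t,B(*p),.13))
a=s["pixels"][205:340,285:430][:,:,::-1]; cv2.imwrite("pics/c4.png",cv2.resize(a,None,fx=4.4,fy=4.4,interpolation=cv2.INTER_CUBIC))
E
```

```text
A [0.409  0.1775 0.103 ] [np.float64(0.36011505747210354), np.float64(0.26681918445947045)] [0.409  0.1775 0.105 ]
B [0.5091 0.1526 0.1008] [np.float64(0.0059711179762962485), np.float64(0.004340301447529934)] [0.5071 0.1523 0.105 ]
C [0.4236 0.0692 0.103 ] [np.float64(0.12392726699410761), np.float64(0.0873821346441012)] [0.4225 0.0691 0.105 ]
D [0.5371 0.067  0.1028] [np.float64(0.35225665125205113), np.float64(0.24615021111755764)] [0.5351 0.0668 0.105 ]
purple [ 0.4664 -0.0189  0.1021] [np.float64(0.6743547918717446), np.float64(0.45508427867808127)] [ 0.4636 -0.019   0.105 ]
tabA [ 0.5426 -0.0448  0.1883] [np.float64(0.4226300683671161), np.float64(0.2787420814381903)] [ 0.587  -0.0507  0.105 ]
tabB [ 0.4433 -0.0536  0.1884] [np.float64(0.12567991491064978), np.float64(0.08291393357004341)] [ 0.4815 -0.0602  0.105 ]
rim [ 0.3859 -0.1006  0.13  ]
rim [ 0.6024 -0.0811  0.13  ]
rim [ 0.6263 -0.3965  0.13  ]
rim [ 0.4093 -0.4138  0.13  ]
```

View pics/c4.png

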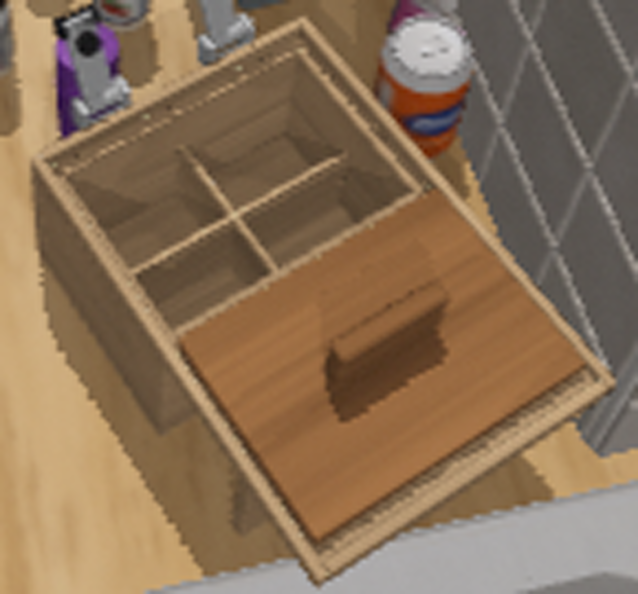

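This view shows the box rim corners at crop (36,160), (303,20), (612,380) and (320,582). The divider cross is at (233,215), and the lid sits on the ledge with its front edge just at the cavity. Next I fit the box pose from both views.

Run:
```python
from h import *
from scipy.optimize import least_squares
np.set_printoptions(precision=4,suppress=True)
s,t=cam("scene"),cam("top")
S=lambda x,y:(285+x/4.4-.39,205+y/4.4-.39); B=lambda x,y:(340+x/5.7-.41,165+y/5.7-.41)
def pts(L): return np.array([[-.111,.082,.13],[.111,.082,.13],[.111,-L,.13],[-.111,-L,.13],[0,0,.072]])
ps=np.array([S(*p) for p in((36,160),(303,20),(612,380),(320,582),(233,215))]); pt=np.array([B(*p) for p in((178,422),(122,70),(665,28),(757,375),(270,272))])
def W(q,P): c,n=np.cos(q[2]),np.sin(q[2]); return P@np.array([[c,-n,0],[n,c,0],[0,0,1]]).T+[q[0],q[1],q[4]]
f=lambda q:np.r_[(proj(s,W(q,pts(q[3])))-ps).ravel(),(proj(t,W(q,pts(q[3])))-pt).ravel()]
r=least_squares(f,[.5,-.17,.08,.24,0],loss="soft_l1"); print(r.x); print(f(r.x).reshape(2,-1,2))
q=r.x; np.save("box.npy",q)
for n,P in dict(cells=[(.048,.034,.15),(-.048,.034,.15),(.048,-.034,.15),(-.048,-.034,.15)],hinge=[(-.05,.091,.136),(.05,.091,.136)],ledge=[(0,-.152,.122)]).items(): print(n,W(q,np.array(P)))
# lid corners (top face z=.134) and grip top z=.176, by plane
q0=q[:2]; c,n=np.cos(q[2]),np.sin(q[2]); R=np.array([[c,n],[-n,c]])
for nm,cm,a in(("sc",s,[S(*p) for p in((178,340),(438,190),(592,368),(320,542))]),("top",t,[B(*p) for p in((462,382),(400,60),(648,38),(728,357))])):
    print(nm,[ (R@(plane(cm,p,.134)[:2]-q0)).round(4).tolist() for p in a])
print("griptop",*[tri(s,S(*a),t,B(*b)) for a,b in(((335,345),(600,235)),((440,290),(562,105)))])
```

```text
[ 0.5044 -0.1709  0.0801  0.2379 -0.0088]
[[[-1.0805  0.1951]
  [ 0.303  -0.3651]
  [ 0.8731  0.3049]
  [-0.4214 -0.2557]
  [ 0.5077  0.9514]]

 [[-1.1125  0.6873]
  [-0.5182 -0.2817]
  [-0.2649 -0.6638]
  [-0.0419  0.0441]
  [ 1.2261  0.0384]]]
cells [[ 0.5495 -0.1332  0.1412]
 [ 0.4538 -0.1408  0.1412]
 [ 0.555  -0.2009  0.1412]
 [ 0.4593 -0.2086  0.1412]]
hinge [[ 0.4473 -0.0842  0.1272]
 [ 0.547  -0.0762  0.1272]]
ledge [[ 0.5166 -0.3224  0.1132]]
sc [[-0.102, -0.0806], [0.0969, -0.082], [0.0981, -0.2265], [-0.101, -0.2238]]
top [[-0.1052, -0.0747], [0.0944, -0.0772], [0.0956, -0.2218], [-0.1041, -0.22]]
griptop (array([ 0.4706, -0.3241,  0.1842]), [np.float64(1.4415491169198604), np.float64(0.8183347296447049)]) (array([ 0.5525, -0.3177,  0.1728]), [np.float64(0.22478829869643954), np.float64(0.12791885186570678)])
```

Run:
```python
from h import *
from scipy.optimize import least_squares
np.set_printoptions(precision=4,suppress=True)
s,t=cam("scene"),cam("top")
S=lambda x,y:(285+x/4.4-.39,205+y/4.4-.39); B=lambda x,y:(340+x/5.7-.41,165+y/5.7-.41)
P=np.array([[-.111,.082,.13],[.111,.082,.13],[.111,-.24,.13],[-.111,-.24,.13],[0,0,.072]])
ps=np.array([S(*p) for p in((36,160),(303,20),(612,380),(320,582),(233,215))]); pt=np.array([B(*p) for p in((178,422),(122,70),(665,28),(757,375),(270,272))])
def W(q,P): c,n=np.cos(q[2]),np.sin(q[2]); return P@np.array([[c,-n,0],[n,c,0],[0,0,1]]).T+[q[0],q[1],0]
f=lambda q:np.r_[(proj(s,W(q,P))-ps).ravel(),(proj(t,W(q,P))-pt).ravel()]
r=least_squares(f,[.5,-.17,.08],loss="soft_l1"); print(r.x, r.cost); q=r.x; np.save("box.npy",q)
for n,Q in dict(cells=[(.045,.034,0),(-.045,.034,0),(.045,-.034,0),(-.045,-.034,0)],hinge=[(-.05,.091,0),(.05,.091,0)],tabs=[(-.05,.121,.188),(.05,.121,.188)],ledge=[(0,-.152,0)]).items(): print(n,W(q,np.array(Q)))
```

```text
[ 0.5011 -0.171   0.0813] 7.5110359336127015
cells [[ 0.5432 -0.1335  0.    ]
 [ 0.4535 -0.1408  0.    ]
 [ 0.5487 -0.2013  0.    ]
 [ 0.459  -0.2086  0.    ]]
hinge [[ 0.4438 -0.0844  0.    ]
 [ 0.5435 -0.0763  0.    ]]
tabs [[ 0.4414 -0.0545  0.188 ]
 [ 0.5411 -0.0464  0.188 ]]
ledge [[ 0.5134 -0.3225  0.    ]]
```

Emit:
carry_out:
  deltas: [1, 17, -43, 0, 0, 0, -0.0949, 1, 17, -43, 0, 0, 0, -0.0949, 1, 17, -43, 0, 0, 0, -0.0949, 1, 17, -43, 0, 0, 0, -0.0949, 1, 17, -43, 0, 0, 0, -0.0949, 1, 17, -43, 0, 0, 0, -0.0949, 1, 17, -43, 0, 0, 0, -0.0949, 1, 17, -43, 0, 0, 0, -0.0949, 1, 17, -43, 0, 0, 0, -0.0949, 1, 17, -43, 0, 0, 0, -0.0949, 1, 17, -43, 0, 0, 0, -0.0949, 1, 20, -44, 0, 0, 0, -0.0949, 1, 0, 0, -20, 0, 0, 0, 1, 0, 0, 0, 0, 0, 0]

```text
time: 2.15
ee_pos: [0.4216, 0.0692, 0.2186]
ee_rot: [-0.0, 0.679, 0.735, -0.001]
wrist_force: [-0.4, -0.2, 0.1]
grip_width: 0.0856
grasp_force: 0.0
```

Emit:
carry_out:
  deltas: [1, 1, 0, -40, 0, 0, 0, 1, 0, 0, -40, 0, 0, 0, 1, 0, 0, -35, 0, 0, 0, 1, 0, 0, -19, 0, 0, 0, 1, 0, 0, 0, 0, 0, 0, -1, 0, 0, 0, 0, 0, 0, -1, 0, 0, 0, 0, 0, 0, -1, 0, 0, 0, 0, 0, 0, -1, 0, 0, 0, 0, 0, 0, -1, 0, 0, 0, 0, 0, 0, -1, 0, 0, 0, 0, 0, 0, -1, 0, 0, 0, 0, 0, 0]

```text
time: 3.65
ee_pos: [0.424, 0.0701, 0.0864]
ee_rot: [0.0, 0.678, 0.735, 0.001]
wrist_force: [-2.8, -0.4, 12.5]
grip_width: 0.039
grasp_force: 58.8
```

Emit:
carry_out:
  deltas: [-1, 0, 0, 12, 0, 0, 0, -1, 0, 0, 12, 0, 0, 0, -1, -20, -5, 0, 0, 0, 0, -1, -22, -15, 0, 0, 0, 0, -1, -22, -30, 10, 0, 0, 0, -1, 0, -35, 35, 0, 0, 0, -1, 0, -35, 45, 0, 0, 0, -1, 0, -35, 45, 0, 0, 0, -1, 0, -40, 0, 0, 0, 0, -1, 0, -40, 0, 0, 0, 0, -1, 0, -43, 0, 0, 0, 0, -1, 20, 0, 0, 0, 0, 0, -1, 40, 0, 0, 0, 0, 0, -1, 39, 0, 0, 0, 0, 0, -1, 0, 0, 0, 0, 0, 0, -1, 0, 0, 0, 0, 0, 0]

```text
time: 5.65
ee_pos: [0.4576, -0.2085, 0.2446]
ee_rot: [-0.0, 0.678, 0.735, -0.0]
wrist_force: [-0.3, 0.6, -0.9]
grip_width: 0.0389
grasp_force: 60.9
```

Run:
```python
from h import *
s,t=cam("scene"),cam("top"); print(get_obs()["ee_pos"])
a=s["pixels"][130:330,240:440][:,:,::-1]; b=t["pixels"][150:270,230:480][:,:,::-1]
a=cv2.resize(a,(360,360)); b=cv2.resize(b,None,fx=1.75,fy=3*1.75/3); 
o=np.zeros((570,438,3),np.uint8); o[:360,:360]=a; o[360:570,:]=b; cv2.imwrite("pics/p1.png",o)
```

```text
[ 0.45737827 -0.20836319  0.24464241]
```

View pics/p1.png

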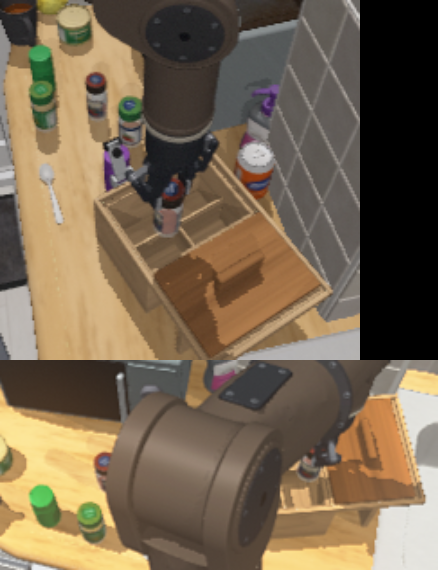

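The jar is held upright over the near −y cell (p1 at about (170,205)), clear of the divider. I'll lower it.

Emit:
carry_out:
  deltas: [-1, 1, 0, -30, 0, 0, 0, -1, 0, 0, -40, 0, 0, 0, -1, 0, 0, -40, 0, 0, 0, -1, 0, 0, -25, 0, 0, 0, -1, 0, 0, -12, 0, 0, 0, -1, 0, 0, 0, 0, 0, 0, -1, 0, 0, 0, 0, 0, 0]

```text
time: 6.62
ee_pos: [0.46, -0.2086, 0.0984]
ee_rot: [0.001, 0.678, 0.735, 0.0]
wrist_force: [0.9, 0.1, -0.8]
grip_width: 0.039
grasp_force: 60.9
```

Emit:
carry_out:
  deltas: [-1, 0, 0, -3, 0, 0, 0, -1, 0, 0, 0, 0, 0, 0, 0.25, 0, 0, 0, 0, 0, 0, 0.25, 0, 0, 0, 0, 0, 0, 0.25, 0, 0, 0, 0, 0, 0, 0.25, 0, 0, 15, 0, 0, 0, 0.25, 0, 0, 40, 0, 0, 0, 0.5, 0, 0, 45, 0, 0, 0, 1, 0, 0, 40, 0, 0, 0, 1, -10, 46, 0, 0, 0, 0, 1, -10, 50, 0, 0, 0, 0, 1, -10, 50, 0, 0, 0, 0, 1, -10, 50, 0, 0, 0, 0, 1, -10, 50, 0, 0, 0, 0, 1, 0, 50, 0, 0, 0, 0, 1, 0, 50, 0, 0, 0, 0, 1, 0, 40, 0, 0, 0, 0, 1, 0, 0, 0, 0, 0, 0]

```text
time: 8.88
ee_pos: [0.4093, 0.1805, 0.235]
ee_rot: [0.0, 0.677, 0.736, 0.0]
wrist_force: [-0.1, -1.1, -0.7]
grip_width: 0.0857
grasp_force: 0.0
```

Emit:
carry_out:
  deltas: [1, 0, -3, -40, 0, 0, 0, 1, 0, 0, -45, 0, 0, 0, 1, 0, 0, -40, 0, 0, 0, 1, 0, 0, -25, 0, 0, 0, 1, 0, 0, 0, 0, 0, 0, -1, 0, 0, 0, 0, 0, 0, -1, 0, 0, 0, 0, 0, 0, -1, 0, 0, 0, 0, 0, 0, -1, 0, 0, 0, 0, 0, 0, -1, 0, 0, 0, 0, 0, 0, -1, 0, 0, 0, 0, 0, 0]

```text
time: 10.25
ee_pos: [0.4099, 0.1752, 0.0857]
ee_rot: [-0.0, 0.678, 0.735, 0.001]
wrist_force: [-1.7, -0.8, 12.2]
grip_width: 0.0437
grasp_force: 58.9
```

Emit:
carry_out:
  deltas: [-1, 0, 0, 12, 0, 0, 0, -1, 0, 0, 12, 0, 0, 0, -1, -15, -10, 0, 0, 0, 0, -1, -20, -30, 0, 0, 0, 0, -1, -15, -40, 0, 0, 0, 0, -1, 0, -45, 10, 0, 0, 0, -1, 0, -45, 35, 0, 0, 0, -1, 0, -45, 45, 0, 0, 0, -1, 0, -40, 45, 0, 0, 0, -1, 0, -38, 0, 0, 0, 0, -1, 0, -25, 0, 0, 0, 0, -1, 20, 0, 0, 0, 0, 0, -1, 40, 0, 0, 0, 0, 0, -1, 34, 0, 0, 0, 0, 0, -1, 0, 0, 0, 0, 0, 0, -1, 0, 0, -40, 0, 0, 0, -1, 0, 0, -45, 0, 0, 0, -1, 0, 0, -40, 0, 0, 0, -1, 0, 0, -20, 0, 0, 0, -1, 0, 0, 0, 0, 0, 0]

```text
time: 12.75
ee_pos: [0.4519, -0.1422, 0.0972]
ee_rot: [-0.001, 0.678, 0.735, -0.001]
wrist_force: [0.2, -0.7, -0.7]
grip_width: 0.0433
grasp_force: 61.5
```

Emit:
carry_out:
  deltas: [-1, 1, 0, -4, 0, 0, 0, -1, 0, 0, 0, 0, 0, 0, 0.28, 0, 0, 0, 0, 0, 0, 0.28, 0, 0, 0, 0, 0, 0, 0.28, 0, 0, 0, 0, 0, 0, 0.28, 0, 0, 15, 0, 0, 0, 0.28, 0, 0, 40, 0, 0, 0, 0.5, 0, 0, 45, 0, 0, 0, 1, 0, 0, 41, 0, 0, 0, 1, 10, 45, 0, 0, 0, 0, 1, 10, 50, 0, 0, 0, 0, 1, 10, 50, 0, 0, 0, 0, 1, 10, 50, 0, 0, 0, 0, 1, 10, 50, 0, 0, 0, 0, 1, 5, 50, 0, 0, 0, 0, 1, 0, 0, 0, 0, 0, 0, 1, 0, 0, 0, 0, 0, 0]

```text
time: 14.88
ee_pos: [0.5094, 0.1518, 0.2351]
ee_rot: [0.0, 0.678, 0.735, -0.0]
wrist_force: [0.1, 0.2, 0.1]
grip_width: 0.0858
grasp_force: 0.0
```

Run:
```python
from h import *
s=cam("scene"); print(get_obs()["ee_pos"])
cv2.imwrite("pics/p2.png",cv2.resize(s["pixels"][120:340,230:440][:,:,::-1],None,fx=2.6,fy=2.6,interpolation=cv2.INTER_CUBIC))
```

```text
[0.50939572 0.15117922 0.23509657]
```

View pics/p2.png

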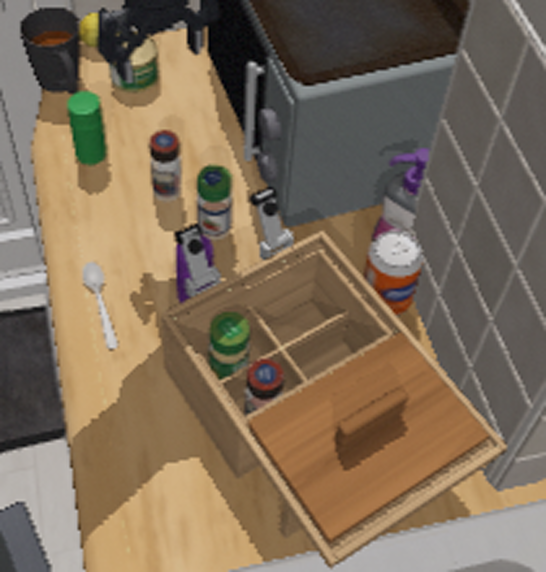

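Jars A (230,330) and C (265,380) stand upright in the near cells, and nothing else has moved. Next is B.

Emit:
carry_out:
  deltas: [1, -1, 1, -40, 0, 0, 0, 1, 0, 0, -45, 0, 0, 0, 1, 0, 0, -40, 0, 0, 0, 1, 0, 0, -25, 0, 0, 0, 1, 0, 0, 0, 0, 0, 0, -1, 0, 0, 0, 0, 0, 0, -1, 0, 0, 0, 0, 0, 0, -1, 0, 0, 0, 0, 0, 0, -1, 0, 0, 0, 0, 0, 0, -1, 0, 0, 0, 0, 0, 0, -1, 0, 0, 0, 0, 0, 0, -1, 0, 0, 12, 0, 0, 0, -1, 0, 0, 12, 0, 0, 0]

```text
time: 16.55
ee_pos: [0.5085, 0.1536, 0.1096]
ee_rot: [0.0, 0.678, 0.735, 0.0]
wrist_force: [0.7, -0.5, -1.2]
grip_width: 0.0393
grasp_force: 60.5
```

Emit:
carry_out:
  deltas: [-1, -25, 0, 0, 0, 0, 0, -1, -40, 0, 0, 0, 0, 0, -1, -45, -10, 0, 0, 0, 0, -1, -38, -35, 0, 0, 0, 0, -1, 0, -45, 0, 0, 0, 0, -1, 0, -45, 10, 0, 0, 0, -1, 0, -45, 35, 0, 0, 0, -1, 0, -45, 45, 0, 0, 0, -1, 0, -45, 45, 0, 0, 0, -1, 0, -45, 0, 0, 0, 0, -1, 0, -40, 0, 0, 0, 0, -1, 30, 0, 0, 0, 0, 0, -1, 45, 0, 0, 0, 0, 0, -1, 45, 0, 0, 0, 0, 0, -1, 45, 0, 0, 0, 0, 0, -1, 25, 0, 0, 0, 0, 0, -1, 0, 0, 0, 0, 0, 0, -1, 0, 0, -40, 0, 0, 0, -1, 0, 0, -45, 0, 0, 0, -1, 0, 0, 0, 0, 0, 0]

```text
time: 19.05
ee_pos: [0.5479, -0.1987, 0.1552]
ee_rot: [-0.002, 0.678, 0.735, -0.001]
wrist_force: [-0.3, -0.3, -1.3]
grip_width: 0.0386
grasp_force: 60.9
```

Emit:
carry_out:
  deltas: [-1, 1, -2, -35, 0, 0, 0, -1, 0, 0, -20, 0, 0, 0, -1, 0, 0, -6, 0, 0, 0, -1, 0, 0, 0, 0, 0, 0, 0.25, 0, 0, 0, 0, 0, 0, 0.25, 0, 0, 0, 0, 0, 0, 0.25, 0, 0, 0, 0, 0, 0, 0.25, 0, 0, 15, 0, 0, 0, 0.25, 0, 0, 40, 0, 0, 0, 0.5, 0, 0, 45, 0, 0, 0, 1, 0, 0, 43, 0, 0, 0, 1, 0, 45, 0, 0, 0, 0, 1, -3, 45, 0, 0, 0, 0, 1, -3, 45, 0, 0, 0, 0, 1, -3, 45, 0, 0, 0, 0, 1, -3, 45, 0, 0, 0, 0, 1, 0, 43, 0, 0, 0, 0, 1, 0, 0, 0, 0, 0, 0, 1, 0, 0, 0, 0, 0, 0]

```text
time: 21.42
ee_pos: [0.5394, 0.0659, 0.2396]
ee_rot: [0.0, 0.678, 0.735, 0.0]
wrist_force: [0.0, -0.8, 1.1]
grip_width: 0.0849
grasp_force: 0.0
```

Emit:
carry_out:
  deltas: [1, -3, 1, -42, 0, 0, 0, 1, 0, 0, -47, 0, 0, 0, 1, 0, 0, -40, 0, 0, 0, 1, 0, 0, -25, 0, 0, 0, 1, 0, 0, 0, 0, 0, 0, -1, 0, 0, 0, 0, 0, 0, -1, 0, 0, 0, 0, 0, 0, -1, 0, 0, 0, 0, 0, 0, -1, 0, 0, 0, 0, 0, 0, -1, 0, 0, 0, 0, 0, 0, -1, 0, 0, 0, 0, 0, 0, -1, 0, 0, 12, 0, 0, 0, -1, 0, 0, 12, 0, 0, 0]

```text
time: 23.05
ee_pos: [0.5365, 0.0672, 0.11]
ee_rot: [0.0, 0.678, 0.735, 0.0]
wrist_force: [0.8, -0.6, -1.6]
grip_width: 0.0435
grasp_force: 61.2
```

Emit:
carry_out:
  deltas: [-1, -25, 0, 0, 0, 0, 0, -1, -40, 0, 0, 0, 0, 0, -1, -45, 0, 0, 0, 0, 0, -1, -45, 0, 0, 0, 0, 0, -1, -21, -20, 0, 0, 0, 0, -1, 0, -45, 10, 0, 0, 0, -1, 0, -45, 35, 0, 0, 0, -1, 0, -45, 45, 0, 0, 0, -1, 0, -30, 45, 0, 0, 0, -1, 0, -15, 0, 0, 0, 0, -1, 0, 0, 0, 0, 0, 0, -1, 30, 0, 0, 0, 0, 0, -1, 45, 0, 0, 0, 0, 0, -1, 45, 0, 0, 0, 0, 0, -1, 45, 0, 0, 0, 0, 0, -1, 19, 0, 0, 0, 0, 0, -1, 0, 0, 0, 0, 0, 0, -1, 0, 0, -40, 0, 0, 0, -1, 0, 0, -45, 0, 0, 0, -1, 0, 0, 0, 0, 0, 0]

```text
time: 25.55
ee_pos: [0.5332, -0.1239, 0.1503]
ee_rot: [-0.006, 0.678, 0.735, -0.003]
wrist_force: [-0.3, -1.4, -1.4]
grip_width: 0.0435
grasp_force: 61.6
```

Emit:
carry_out:
  deltas: [-1, 0, 0, 0, 0, 0, 0, -1, 0, 0, 0, 0, 0, 0]

```text
time: 25.8
ee_pos: [0.5369, -0.1241, 0.1545]
ee_rot: [-0.003, 0.677, 0.736, 0.001]
wrist_force: [-0.0, -0.7, 0.2]
grip_width: 0.0433
grasp_force: 61.6
```

Run:
```python
from h import *
s=cam("scene");t=cam("top"); o=get_obs(); print(o["ee_pos"],o["ee_rot"],o["joints"],o["tau"],o["wrist_force"])
z=np.zeros((560,660,3),np.uint8)
z[:320,:480]=cv2.resize(s["pixels"][100:340,200:560][:,:,::-1],(480,320)); z[320:,:660]=cv2.resize(t["pixels"][80:280,130:630][:,:,::-1],(660,240))
cv2.imwrite("pics/p3.png",z)
```

```text
[ 0.53685615 -0.12409639  0.15422198] [-3.17573569e-03  6.77068508e-01  7.35912919e-01  5.71507520e-04] [-0.54268896  0.57260955  1.00320616  1.90736198 -0.58162264  0.99175033
  0.8106113 ] [-7.72709912e-02 -5.33745897e+01  1.56435406e+01 -2.45545703e+01
  2.24759358e-03  1.23780440e-01 -1.50908815e-02] [ 0.4721755  -0.27045437  0.03056928]
```

View pics/p3.png

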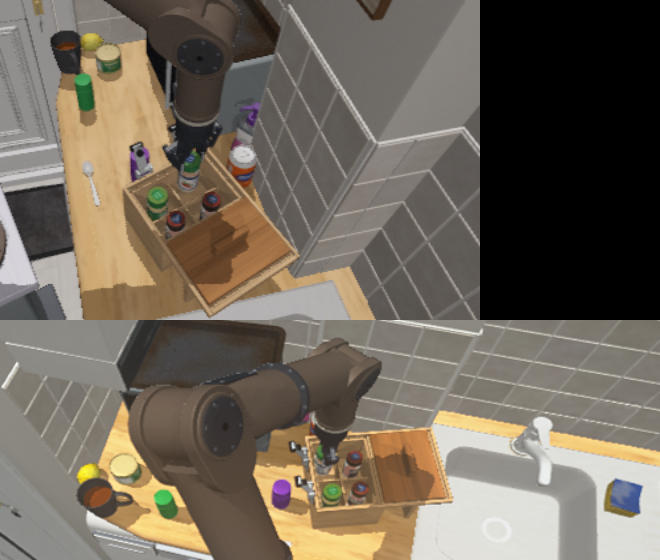

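Jar D is held about 9 mm too far towards +y, because the arm lost a little motion on the way. I'll shift it before lowering.

Emit:
carry_out:
  deltas: [-1, 2, -2, 8, 0, 0, 0, -1, 3, -4, 5, 0, 0, 0, -1, 2, -3, 0, 0, 0, 0, -1, 0, 0, 0, 0, 0, 0, -1, 0, 0, 0, 0, 0, 0]

```text
time: 26.52
ee_pos: [0.5431, -0.1332, 0.1658]
ee_rot: [-0.004, 0.677, 0.736, -0.0]
wrist_force: [-0.0, -0.1, -1.5]
grip_width: 0.0432
grasp_force: 61.6
```

Emit:
carry_out:
  deltas: [-1, 1, 0, -20, 0, 0, 0, -1, 0, 0, -20, 0, 0, 0, -1, 0, 0, -16, 0, 0, 0, -1, 0, 0, -10, 0, 0, 0, -1, 0, 0, -4, 0, 0, 0, -1, 0, 0, 0, 0, 0, 0, -1, 0, 0, 0, 0, 0, 0]

```text
time: 27.4
ee_pos: [0.5446, -0.1334, 0.0965]
ee_rot: [-0.003, 0.677, 0.736, 0.0]
wrist_force: [-0.0, 0.0, -1.5]
grip_width: 0.0433
grasp_force: 61.6
```

Emit:
carry_out:
  deltas: [-1, 0, 0, -3, 0, 0, 0, -1, 0, 0, 0, 0, 0, 0, 0.28, 0, 0, 0, 0, 0, 0, 0.28, 0, 0, 0, 0, 0, 0, 0.28, 0, 0, 0, 0, 0, 0, 0.28, 0, 0, 12, 0, 0, 0, 0.28, 0, 0, 30, 0, 0, 0, 0.28, 0, 0, 35, 0, 0, 0, 0.28, 0, 0, 35, 0, 0, 0, 0.28, 0, 0, 30, 0, 0, 0, 0.28, -4, -32, 0, 0, 0, 0, 0.28, -4, -32, 0, 0, 0, 0, 0.28, -4, -32, 0, 0, 0, 0, 0.28, -4, -32, 0, 0, 0, 0, 0.28, -4, -32, 0, 0, 0, 0, 0.28, -4, -32, 0, 0, 0, 0, 0.28, -3, -34, 0, 0, 0, 0, 0.28, 0, 0, 0, 0, 0, 0, 0.28, 0, 0, 0, 0, 0, 0]

```text
time: 29.78
ee_pos: [0.5173, -0.3588, 0.2354]
ee_rot: [-0.004, 0.677, 0.736, 0.0]
wrist_force: [-0.3, -0.0, -0.6]
grip_width: 0.0548
grasp_force: 0.0
```

Run:
```python
from h import *
s=cam("scene");t=cam("top"); o=get_obs(); print(o["ee_pos"],o["ee_rot"],o["joints"])
z=np.zeros((590,700,3),np.uint8)
z[:350,:350]=cv2.resize(s["pixels"][190:350,280:440][:,:,::-1],(350,350),interpolation=cv2.INTER_CUBIC); z[350:,:400]=cv2.resize(t["pixels"][150:270,320:520][:,:,::-1],(400,240))
cv2.imwrite("pics/p4.png",z)
```

```text
[ 0.51780576 -0.35793249  0.23513508] [-3.93084004e-03  6.76660024e-01  7.36285081e-01  2.02966858e-04] [-0.08654203  0.60224638  0.99269307  1.61122197 -0.5275816   1.22879521
  1.0961287 ]
```

View pics/p4.png

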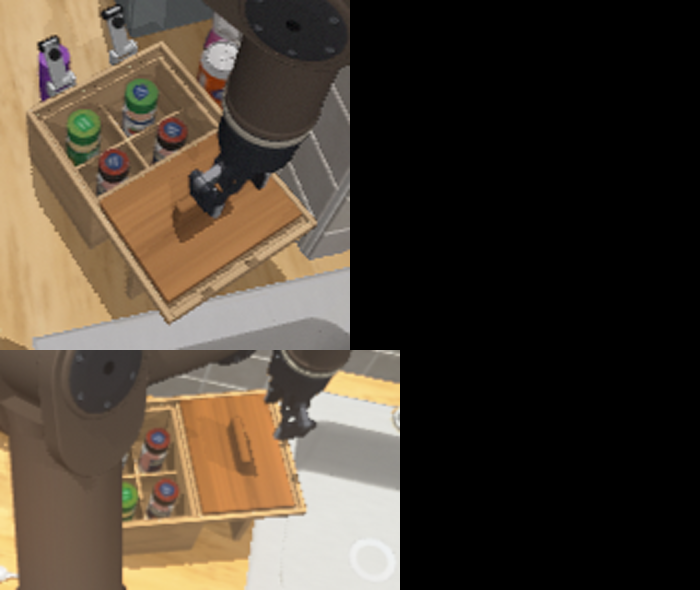

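The lid is still on the ledge, with the bar at p4 scene (205,205), and all four jars stand in their cells. I'll lower behind the bar and push it at two points with the half-open fingers.

Emit:
carry_out:
  deltas: [0.28, 0, 0, -30, 0, 0, 0, 0.28, 0, 0, -30, 0, 0, 0, 0.28, 0, 0, -21, 0, 0, 0, 0.28, 0, 0, 0, 0, 0, 0, 0.28, -0.8, 10, 0, 0, 0, 0, 0.28, -0.8, 10, 0, 0, 0, 0, 0.28, -0.8, 10, 0, 0, 0, 0, 0.28, -0.8, 10, 0, 0, 0, 0, 0.28, -0.8, 10, 0, 0, 0, 0, 0.28, 0, 0, 0, 0, 0, 0]

```text
time: 31.12
ee_pos: [0.5134, -0.3076, 0.1538]
ee_rot: [-0.004, 0.677, 0.736, 0.0]
wrist_force: [0.6, 0.2, 0.3]
grip_width: 0.0545
grasp_force: 0.0
```

Emit:
carry_out:
  deltas: [0.28, -0.8, 10, 0, 0, 0, 0, 0.28, -0.8, 10, 0, 0, 0, 0, 0.28, -0.8, 10, 0, 0, 0, 0, 0.28, -0.8, 10, 0, 0, 0, 0, 0.28, -0.8, 10, 0, 0, 0, 0, 0.28, -0.8, 10, 0, 0, 0, 0, 0.28, -0.8, 10, 0, 0, 0, 0, 0.28, 0, 0, 0, 0, 0, 0]

```text
time: 32.12
ee_pos: [0.5078, -0.2379, 0.1539]
ee_rot: [-0.004, 0.677, 0.736, 0.0]
wrist_force: [0.4, -0.2, 0.3]
grip_width: 0.0542
grasp_force: 0.0
```

Run:
```python
from h import *
s=cam("scene");t=cam("top"); o=get_obs(); print(o["ee_pos"],o["ee_rot"],o["joints"],o["wrist_force"])
z=np.zeros((590,400,3),np.uint8)
z[:350,:350]=cv2.resize(s["pixels"][190:350,280:440][:,:,::-1],(350,350),interpolation=cv2.INTER_CUBIC); z[350:,:400]=cv2.resize(t["pixels"][150:270,320:520][:,:,::-1],(400,240))
cv2.imwrite("pics/p5.png",z)
```

```text
[ 0.5077221  -0.23909637  0.15408347] [-3.74031465e-03  6.77092668e-01  7.35888252e-01 -9.56607339e-05] [-0.3106259   0.58441176  0.98498794  1.88026643 -0.57823188  1.00226623
  1.01308462] [0.0340167  0.0320893  0.40582884]
```

View pics/p5.png

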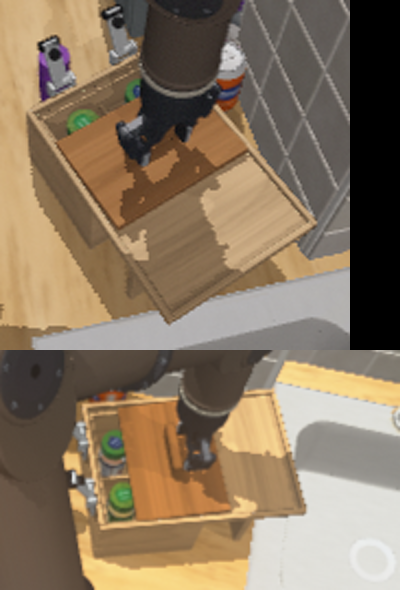

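The lid slides straight and is now about two thirds over the box. I'll keep pushing.

Emit:
carry_out:
  deltas: [0.28, -0.8, 10, 0, 0, 0, 0, 0.28, -0.8, 10, 0, 0, 0, 0, 0.28, -0.8, 10, 0, 0, 0, 0, 0.28, -0.6, 8, 0, 0, 0, 0, 0.28, -0.4, 5, 0, 0, 0, 0, 0.28, -0.3, 4, 0, 0, 0, 0, 0.28, 0, 0, 0, 0, 0, 0, 0.28, 0, 0, 0, 0, 0, 0]

```text
time: 33.22
ee_pos: [0.5039, -0.1923, 0.1541]
ee_rot: [-0.004, 0.677, 0.736, -0.0]
wrist_force: [1.2, -0.4, 0.2]
grip_width: 0.0549
grasp_force: 0.0
```

Emit:
carry_out:
  deltas: [0.28, -0.2, 2, 0, 0, 0, 0, 0.28, -0.1, 1, 0, 0, 0, 0, 0.28, 0, 0, 0, 0, 0, 0, 0.28, 0, 0, 0, 0, 0, 0]

```text
time: 33.72
ee_pos: [0.5036, -0.1893, 0.1541]
ee_rot: [-0.004, 0.677, 0.736, -0.0]
wrist_force: [0.1, -0.9, -1.2]
grip_width: 0.0547
grasp_force: 0.5
```

Run:
```python
from h import *
s=cam("scene");t=cam("top"); o=get_obs(); print(o["ee_pos"],o["wrist_force"])
z=np.zeros((590,600,3),np.uint8)
z[:350,:350]=cv2.resize(s["pixels"][195:335,285:425][:,:,::-1],(350,350),interpolation=cv2.INTER_CUBIC); z[350:,:480]=cv2.resize(t["pixels"][160:260,330:530][:,:,::-1],(480,240),interpolation=cv2.INTER_CUBIC)
cv2.imwrite("pics/p6.png",z)
```

```text
[ 0.50364094 -0.18931325  0.15404817] [-0.02510082 -1.415894   -0.11609159]
```

View pics/p6.png

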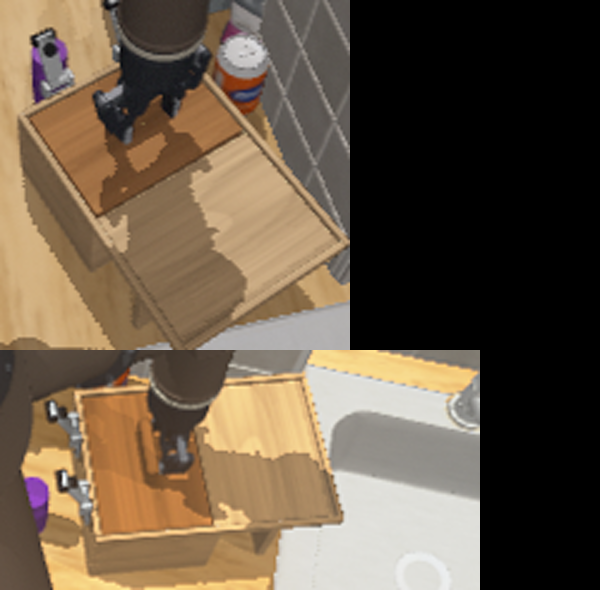

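The lid now fills the recess in both views. One more gentle push will tell whether it has reached the stop.

Emit:
carry_out:
  deltas: [0.28, -0.1, 1.5, 0, 0, 0, 0, 0.28, 0, 0, 0, 0, 0, 0, 0.28, 0, 0, 0, 0, 0, 0]

```text
time: 34.2
ee_pos: [0.5034, -0.1883, 0.1541]
ee_rot: [-0.003, 0.677, 0.736, -0.0]
wrist_force: [-1.3, -4.7, 0.4]
grip_width: 0.0546
grasp_force: 2.3
```

The push met the stop at about 5 N. Next I'll back off, rise, open fully so the fingers straddle at ±50 mm, and go beyond both clamps to close them together.

Emit:
carry_out:
  deltas: [0.28, 0.4, -5, 0, 0, 0, 0, 0.28, 0, 0, 15, 0, 0, 0, 0.28, 0, 0, 35, 0, 0, 0, 1, 0, 0, 35, 0, 0, 0, 1, 0, 0, 0, 0, 0, 0, 1, -2, 28, 0, 0, 0, 0, 1, -3, 30, 0, 0, 0, 0, 1, -2, 30, 0, 0, 0, 0, 1, -3, 30, 0, 0, 0, 0, 1, -2, 30, 0, 0, 0, 0, 1, -3, 30, 0, 0, 0, 0, 1, 0, 0, 0, 0, 0, 0, 1, 0, 0, 0, 0, 0, 0]

```text
time: 35.83
ee_pos: [0.4888, -0.0151, 0.239]
ee_rot: [-0.004, 0.677, 0.736, -0.0]
wrist_force: [0.5, 0.1, 0.3]
grip_width: 0.0856
grasp_force: 0.0
```

Run:
```python
from h import *
s=cam("scene");t=cam("top"); o=get_obs(); print(o["ee_pos"],o["wrist_force"],o["joints"])
q=np.load("box.npy"); c,n=np.cos(.0813),np.sin(.0813); print(np.array([[c,n],[-n,c]])@(o["ee_pos"][:2]-[.502,-.1705]))
z=np.zeros((590,480,3),np.uint8)
z[:350,:350]=cv2.resize(s["pixels"][180:320,280:420][:,:,::-1],(350,350),interpolation=cv2.INTER_CUBIC); z[350:,:480]=cv2.resize(t["pixels"][160:260,330:530][:,:,::-1],(480,240),interpolation=cv2.INTER_CUBIC)
cv2.imwrite("pics/p7.png",z)
```

```text
[ 0.48891697 -0.01574587  0.23914071] [-0.37953403 -0.6078252   0.57093379] [-0.96858079  0.38114752  1.21142043  1.9487652  -0.40645931  1.09505711
  0.49600333]
[-0.00047217  0.15530545]
```

View pics/p7.png

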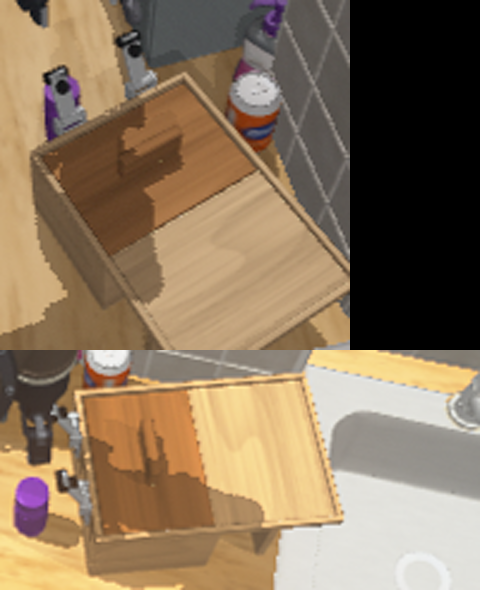

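The lid sits flat below the rim (p7 scene (150,185)). The clamps still lean outwards and the gripper is beyond them. I'll lower and sweep them over.

Emit:
carry_out:
  deltas: [1, 0, 0, -25, 0, 0, 0, 1, 0, 0, -25, 0, 0, 0, 1, 0, 0, -16, 0, 0, 0, 1, 0, 0, 0, 0, 0, 0, 1, 0.8, -10, 0, 0, 0, 0, 1, 0.8, -10, 0, 0, 0, 0, 1, 0.8, -10, 0, 0, 0, 0, 1, 0.8, -10, 0, 0, 0, 0, 1, 0, 0, 0, 0, 0, 0]

```text
time: 37.05
ee_pos: [0.4922, -0.0563, 0.1732]
ee_rot: [-0.003, 0.678, 0.735, -0.0]
wrist_force: [-0.1, 0.7, 0.1]
grip_width: 0.0851
grasp_force: 0.0
```

Emit:
carry_out:
  deltas: [1, 0.8, -10, 0, 0, 0, 0, 1, 0.8, -10, 0, 0, 0, 0, 1, 0.8, -10, 0, 0, 0, 0, 1, 0.8, -10, 0, 0, 0, 0, 1, 0.8, -10, 0, 0, 0, 0, 1, 0, 0, 0, 0, 0, 0]

```text
time: 37.8
ee_pos: [0.4964, -0.1065, 0.1734]
ee_rot: [-0.003, 0.678, 0.735, -0.0]
wrist_force: [0.5, -0.5, -0.0]
grip_width: 0.0856
grasp_force: 0.0
```

Run:
```python
from h import *
s=cam("scene");t=cam("top"); o=get_obs(); print(o["ee_pos"],o["wrist_force"],o["joints"])
z=np.zeros((590,480,3),np.uint8)
z[:350,:350]=cv2.resize(s["pixels"][180:320,280:420][:,:,::-1],(350,350),interpolation=cv2.INTER_CUBIC); z[350:,:480]=cv2.resize(t["pixels"][160:260,330:530][:,:,::-1],(480,240),interpolation=cv2.INTER_CUBIC)
cv2.imwrite("pics/p8.png",z)
```

```text
[ 0.49641017 -0.10553736  0.17328373] [ 0.69665027 -0.17492726  0.11576588] [-0.65124779  0.48365893  1.06932421  1.98989026 -0.5166617   0.97731357
  0.75742888]
```

View pics/p8.png

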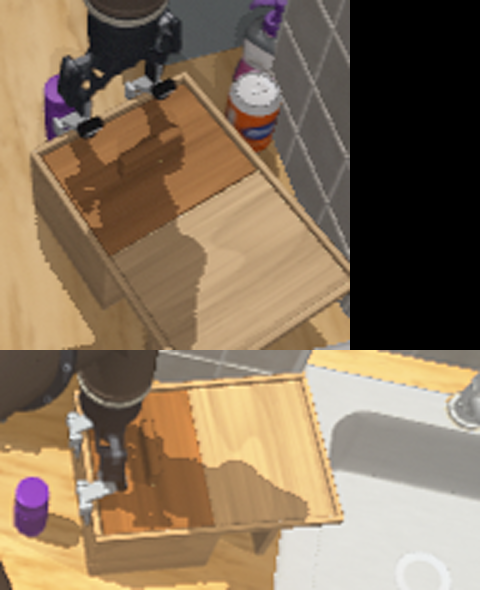

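Both clamps have passed upright and lean in over the lid (p8 scene tabs at (92,127) and (163,88)). Next I go above the tabs and press them down.

Emit:
carry_out:
  deltas: [1, 0, 0, 14, 0, 0, 0, 1, 0, 0, 14, 0, 0, 0, 1, 1, -12, 0, 0, 0, 0, 1, 1, -12, 0, 0, 0, 0, 1, 0, 0, 0, 0, 0, 0, 1, 0.2, -2, -12, 0, 0, 0, 1, 0.2, -2, -12, 0, 0, 0, 1, 0.2, -2, -10, 0, 0, 0, 1, 0.2, -2, -10, 0, 0, 0, 1, 0.1, -1, -8, 0, 0, 0, 1, 0, 0, 0, 0, 0, 0]

```text
time: 39.28
ee_pos: [0.4983, -0.1372, 0.1481]
ee_rot: [-0.005, 0.677, 0.736, -0.001]
wrist_force: [-0.5, 0.3, 0.2]
grip_width: 0.0851
grasp_force: 0.0
```

Emit:
carry_out:
  deltas: [1, 0, 0, -3, 0, 0, 0, 1, 0, 0, -2, 0, 0, 0, 1, 0, 0, 0, 0, 0, 0, 1, 0, 0, 0, 0, 0, 0]

```text
time: 39.78
ee_pos: [0.4991, -0.1375, 0.1441]
ee_rot: [-0.004, 0.677, 0.736, -0.0]
wrist_force: [0.7, -0.6, -0.2]
grip_width: 0.0853
grasp_force: 0.0
```

Emit:
carry_out:
  deltas: [1, 0, 0, -3, 0, 0, 0, 1, 0, 0, 0, 0, 0, 0, 1, 0, 0, 0, 0, 0, 0]

```text
time: 40.15
ee_pos: [0.4994, -0.1378, 0.1425]
ee_rot: [-0.004, 0.677, 0.736, 0.001]
wrist_force: [-7.2, 4.6, 23.9]
grip_width: 0.0854
grasp_force: 12.3
```

Emit:
carry_out:
  deltas: [1, 0, 0, -2, 0, 0, 0, 1, 0, 0, 0, 0, 0, 0, 1, 0, 0, 0, 0, 0, 0]

```text
time: 40.52
ee_pos: [0.4995, -0.1378, 0.1421]
ee_rot: [-0.004, 0.677, 0.736, 0.002]
wrist_force: [-15.2, 8.5, 51.1]
grip_width: 0.0858
grasp_force: 25.3
```

Emit:
carry_out:
  deltas: [1, 0, 0, 10, 0, 0, 0, 1, 0, 0, 20, 0, 0, 0, 1, 0, 0, 30, 0, 0, 0, 1, 0, 0, 40, 0, 0, 0, 1, -5, 30, 0, 0, 0, 0, 1, -5, 40, 0, 0, 0, 0, 1, -5, 40, 0, 0, 0, 0, 1, -5, 40, 0, 0, 0, 0, 1, -5, 40, 0, 0, 0, 0, 1, 0, 0, 0, 0, 0, 0, 1, 0, 0, 0, 0, 0, 0]

```text
time: 41.9
ee_pos: [0.474, 0.0518, 0.2391]
ee_rot: [-0.004, 0.677, 0.736, -0.0]
wrist_force: [-0.6, -0.7, 0.7]
grip_width: 0.0855
grasp_force: 0.0
```

Run:
```python
from h import *
np.set_printoptions(precision=1,suppress=True)
c,n=np.cos(.0813),np.sin(.0813); R=np.array([[c,-n,0],[n,c,0],[0,0,1]]); W=lambda P:np.array(P,float)@R.T+[.502,-.1705,0]
print(get_obs()["ee_pos"])
th=np.array([0,.1,.2,.3,.5])
for nm in("scene","top"):
    cm=cam(nm); im=cm["pixels"]; g=im.max(2).astype(int)
    for x in(-.05,.05):
        P=proj(cm,W([[x,.091-.06*np.cos(a)+.007*np.sin(a)*0,.136+.06*np.sin(a)+.005] for a in th]))
        u,v=P[0].astype(int); w=g[v-7:v+8,u-9:u+10]; m=(w<55).astype(np.uint8)
        k,l,st,ce=cv2.connectedComponentsWithStats(m)
        print(nm,x,"pred th0..",P.tolist() and P.round(1).tolist(), "dark:",[(s[4],(cc+[u-9,v-7]).round(1).tolist()) for s,cc in zip(st[1:],ce[1:]) if s[4]>3])
    # lid back edge & front edge
    print(nm,"lid-centre line intensity R along box y at x=-.08,z=.126:",[int(im[int(round(p[1])),int(round(p[0])),2]) for p in proj(cm,W([[-.07,y,.126] for y in np.arange(-.09,.09,.006)]))])
```

```text
[0.5 0.1 0.2]
scene -0.05 pred th0.. [[318.2, 241.1], [318.2, 239.9], [318.0, 238.6], [317.8, 237.1], [316.9, 233.8]] dark: [(np.int32(46), [318.0, 241.4])]
scene 0.05 pred th0.. [[347.0, 225.6], [347.1, 224.4], [347.0, 223.1], [346.9, 221.6], [346.3, 218.3]] dark: [(np.int32(39), [347.0, 226.1])]
scene lid-centre line intensity R along box y at x=-.08,z=.126: [125, 126, 123, 70, 72, 70, 40, 39, 39, 41, 38, 36, 33, 35, 34, 42, 40, 41, 41, 42, 40, 41, 38, 38, 39, 35, 41, 59, 75, 66]
top -0.05 pred th0.. [[383.9, 217.9], [384.0, 217.1], [383.9, 216.3], [383.7, 215.6], [382.6, 214.2]] dark: []
top 0.05 pred th0.. [[379.1, 189.4], [379.2, 188.5], [379.1, 187.7], [378.8, 186.9], [377.7, 185.3]] dark: []
top lid-centre line intensity R along box y at x=-.08,z=.126: [143, 139, 141, 71, 77, 73, 69, 57, 55, 56, 56, 56, 53, 52, 53, 55, 55, 55, 55, 56, 55, 57, 55, 54, 53, 54, 54, 63, 88, 104]
```

Both tabs sit within about 0.5 px of the fully closed position, the lid fills the recess and the robot is clear.

```bash
python3 -c "
from workcell import sign_off
print(sign_off())"
```

```text
the job is handed in; nothing more can be done
None
```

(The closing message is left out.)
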